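# Close the detector box without forcing the crossed thumbscrew

### The job

The hinged lid of the detector box is shut and its two captive thumbscrews have both been started in their threads, but one of them is crossed, and nobody knows which. Turn gently clockwise to find out: the screw that keeps running freely goes right down to its stop, so that it holds the lid; but if a screw binds early, stop at once and do not force it. Wind the crossed one back anticlockwise until it is fully out, with its head all the way up, so that its thread can be repaired, and leave the things lying around where they are.

Things in the scene. Friction and masses are not known exactly. Their poses are not given: they have to be found in the camera images.
- detector_box: fixed dark metal box 100 (x) x 150 (y) x 40 mm with a 7 mm lid, on an aluminium breadboard 160 x 220 x 12 mm with 4 mm feet. Origin: middle of the underside, on the counter. x points from the front (entrance tube, thumbscrews) to the back (lid hinges), y left, z up. Lid top: z = 63.5 mm. The thumbscrews stand upright on the lid at x = -34, y = +55 (left) and y = -55 mm (right).
- thumbscrew_left: left captive thumbscrew: upright knurled steel cylinder 24 mm across and 24 mm high, slot on top; may be gripped at any yaw, cannot be lifted off. Origin: centre of the head's underside, turns and sinks with it: 10 mm above the lid at joint 0, 1.27 mm lower per rad of clockwise turn (right-hand thread): 6.2 mm when right down, 12 mm when fully out.
- thumbscrew_right: the right captive thumbscrew, the same in every way.
- head_left (a point): centre of the top face of the left thumbscrew's head.
- head_right (a point): centre of the top face of the right thumbscrew's head.
- turn_left (a joint): turn of the left thumbscrew (rad), growing clockwise seen from above (tightening). Starts between -0.25 and 0.25; +3.0 is right down at its stop, -1.6 fully out at its upper stop. A good thread needs about 0.05 N m throughout. The crossed one does so up to 0.55, then binds: about 1 N m more per rad; let go, it springs back. Above 0.5 N m (0.5 rad of binding) it counts as forced.
- turn_right (a joint): turn of the right thumbscrew (rad), growing clockwise seen from above (tightening). Starts between -0.25 and 0.25; +3.0 is right down at its stop, -1.6 fully out at its upper stop. It feels the same as the left one; which of the two is crossed changes from start to start and cannot be seen.
- ball_driver: ball-end hex driver with a plastic handle, 21 x 146 x 21 mm, lying to the right of the box. A bystander; origin under its middle.
- gel_box: flat hinged sample box 57 x 52 x 12 mm, left of the box. A bystander; origin under its middle.
- solvent_bottle: small dropper bottle, 40 mm across and 95 mm high, behind the box on the left. A bystander; origin under its middle.
- caliper: caliper 68 x 185 x 12 mm lying behind the box. A bystander; origin under its middle.

How it is judged:
By the outcome, as a careful person would: the job done as asked, in the order asked, and still so for the second after the job is handed in, with the robot touching nothing.
It also fails if it takes over 69 s, if anything falls off the work surface, if the arm or the gripper's body presses on something with over 40 N, if the wrist force passes 120 N, or if a joint passes its speed limit or range.

### The arm

A 6-joint arm with a two-finger parallel gripper is mounted at the origin on a cart in front of the work surface, level with it; the furniture and walls round the work are solid. World frame = base frame: x ahead of the robot, y to its left, z up, the work surface at z = 0. Lengths are in m, angles in degrees, forces in N, time in s.
With the tool pointing down it reaches from about 0.375 to 0.9 m from the base axis. Payload 3.1 kg.
Tool frame: the origin (TCP) lies at the very end of the fingers, on their centre line; the grasp point (between the pads) lies behind it (bot.grip_depth is the z of the grasp point in the tool frame, in m); z points along the fingers, y is the direction in which the jaws open and shut (so a half turn about z gives the same grasp; the last joint's range is limited). The gripper opens to 87 mm and grips with 3 to 60 N. Pads are 19 mm wide; open, the fingers measure 117 mm over their backs; the gripper's body (75 mm by 190 mm) begins 51 mm behind the grasp point.
Start: joints at [63.226, 30.224, 82.088, -0, 67.689, -10.227], TCP at [0.178, 0.599, 0.223] pointing down, gripper open.
Joint ranges: [-176.69, 176.69], [-43.24, 126.21], [12.49, 139.97], [-82, 262], [0, 151.66], [-163.58, 163.58]. Speed limits (degrees/s): [159.86, 159.86, 180, 180, 180, 180].

### API

Orientations are given as a 3x3 rotation matrix whose columns are the frame's x, y, z axes.
In Python, from rig import bot, vision gives the robot as it stands. The module is installed in compiled form; this text tells all that it offers.
- The arm moves only by the shell command python3 -m jog 'ROWS'. ROWS is JSON, a list of rows, each a list of 3 entries, a list of its own where there are three numbers: the shift along the tool's x, y, z in mm, then the turn, a rotation vector about the tool's x, y, z in degrees, then the closure, from 0 (fully open) to 1 (shut). In form: [[[dx, dy, dz], [wx, wy, wz], fingers], ...]. A call has 1 to 12 rows; each row is the pose to reach, as a shift and turn from the pose commanded when the call began, along the tool's axes at that moment; what a row does not reach only later rows make up. A row lasts 1/12 s, in which the tool goes at most 41.7 mm and 7.16 degrees, less where a joint would pass 70% of its speed; a pose out of reach is approached as far as the arm can. A call with a gripper value outside its range is refused whole. The fingers move at their own pace and stop on an object; the grip force is fixed at half the most. Time passes only in rows, so rows that repeat a pose let the fingers close. It gives the time, the measured TCP pose, the force and the opening at its end, in the units of the state.
- bot.read_state(): the state, without advancing time (a new reading comes with each control period).
- vision.capture(name): name is "side" or "top" or "wrist"; returns the picture (400x640x3 uint8, red, green, blue); there is no depth.
- vision.camera_info(name): a dict with "intrinsics" (3x3 intrinsics, pixels), "camera_from_world" (4x4, takes a point from world to camera coordinates); the wrist camera has in their place "mount" (4x4, takes a point from camera to tool coordinates, whose origin is the TCP and whose axes are the flange's). Camera axes: x right, y up, looking along -z (the intrinsics and any distortion apply to the point x, -y, -z); pixel columns grow to the right and rows downward; lengths in m; the calibration is good to about 2 mm. A picture is of the moment at which its call begins: read the wrist's pose just before it. camera_info takes no time and is no camera call.
- bot.hand_in(): hands the job in, once; it reports no verdict.
The state is a dict: "time_s": time; "joint_positions": joint angles; "qvel": joint speeds; "tau": joint torques, N m; "position": TCP position; "tcp_rot": TCP orientation; "force": force on the tool from outside, world axes, zero at the start; "moment": the same for the moment, N m; "opening": opening from 0.0 (shut) to 1.0 (fully open).
Only numpy, scipy, OpenCV 4.12 (cv2) and the standard library are available. Lean on these libraries where they do the work, as an engineer would, in place of code of your own. Each camera call takes 0.05 s, during which the arm holds its last target. There are 200 camera calls.

## Working session

There is one attempt and no reset: what is moved stays moved. The work goes in short steps, Python scripts to look and compute and a shell command to move; the robot and the scene stay as the last step left them, time stands still between calls to the robot, and variables do not carry over. Pictures are saved under pics/ and viewed, about 8 in all and at most 12, crops included, and the job is handed in when it is done.

```bash
mkdir -p pics; python3 - <<'E'
from rig import bot, vision
import cv2, numpy as np
s=bot.read_state(); print({k:np.round(v,3).tolist() for k,v in s.items()}, bot.grip_depth)
a=vision.capture("top"); b=vision.capture("side")
cv2.imwrite("pics/top0.png",a[:,:,::-1]); cv2.imwrite("pics/side0.png",b[:,:,::-1])
for n in("top","side","wrist"): print(n,vision.camera_info(n))
E
```

```text
{'time_s': 0.0, 'joint_positions': [63.227, 30.277, 82.153, -0.001, 67.689, -10.227], 'qvel': [0.04, -0.036, 0.035, 0.047, 0.059, -0.025], 'tau': [0.001, -44.004, -17.659, 0.063, 0.058, -0.0], 'position': [0.178, 0.598, 0.222], 'tcp_rot': [[-0.959, 0.285, -0.001], [0.285, 0.959, -0.002], [0.0, -0.002, -1.0]], 'force': [-0.217, -0.597, 1.545], 'moment': [0.02, 0.007, 0.032], 'opening': 0.996} -0.0187
top {'intrinsics': array([[457.23874031,   0.        , 321.47442999],
       [  0.        , 457.23874031, 204.18936641],
       [  0.        ,   0.        ,   1.        ]]), 'camera_from_world': array([[ 0.00192572, -0.99997263,  0.00714335, -0.0461235 ],
       [ 0.99941622,  0.00216821,  0.03409565, -0.61630201],
       [-0.0341102 ,  0.00707352,  0.99939305, -1.02158854],
       [ 0.        ,  0.        ,  0.        ,  1.        ]])}
side {'intrinsics': array([[385.3139224 ,   0.        , 319.3664964 ],
       [  0.        , 385.3139224 , 197.55307774],
       [  0.        ,   0.        ,   1.        ]]), 'camera_from_world': array([[ 0.96086784, -0.27639524, -0.01840258, -0.62408548],
       [ 0.18663192,  0.59685667,  0.78034008, -0.19418705],
       [-0.20469859, -0.7532382 ,  0.62508456, -0.86697959],
       [ 0.        ,  0.        ,  0.        ,  1.        ]])}
wrist {'intrinsics': array([[320.20089209,   0.        , 320.8833679 ],
       [  0.        , 320.20089209, 196.84398176],
       [  0.        ,   0.        ,   1.        ]]), 'mount': array([[-8.18397167e-05,  9.65583460e-01,  2.60093395e-01,
         6.93102244e-02],
       [ 9.99999960e-01,  9.07029417e-06,  2.80982096e-04,
        -2.69075425e-04],
       [ 2.68952541e-04,  2.60093408e-01, -9.65583423e-01,
        -1.62942762e-01],
       [ 0.00000000e+00,  0.00000000e+00,  0.00000000e+00,
         1.00000000e+00]])}
```

View pics/top0.png

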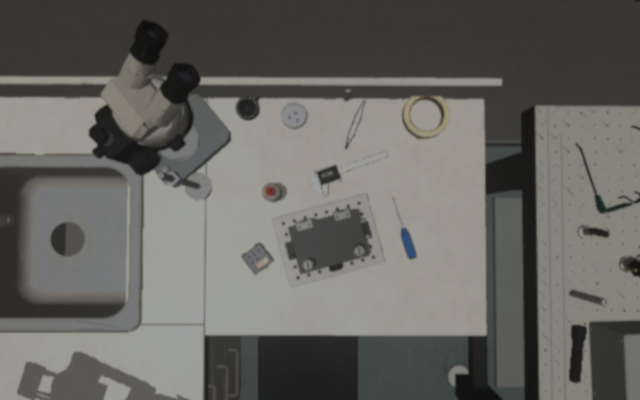

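View pics/side0.png

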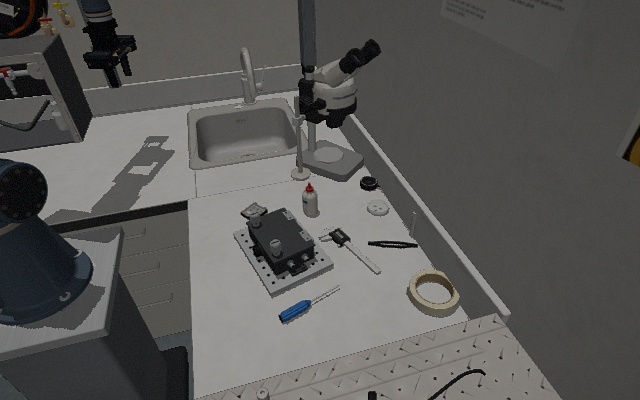

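The top view shows screw heads near (308,265) on the left and (359,250) on the right. In the side view they are near (255,220) and (276,243). I'll zoom in and triangulate.

```bash
python3 - <<'E'
import cv2, numpy as np
a=cv2.imread("pics/top0.png")[235:285,290:380]; b=cv2.imread("pics/side0.png")[200:265,235:305]
a=cv2.resize(a,None,fx=6,fy=6,interpolation=cv2.INTER_CUBIC); b=cv2.resize(b,None,fx=4.5,fy=4.5,interpolation=cv2.INTER_CUBIC)
c=np.zeros((a.shape[0]+b.shape[0],540,3),np.uint8); c[:a.shape[0],:a.shape[1]]=a; c[a.shape[0]:,:b.shape[1]]=b
cv2.imwrite("pics/zoom.png",cv2.convertScaleAbs(c,alpha=1.5))
E
```

```text
(no output)
```

View pics/zoom.png

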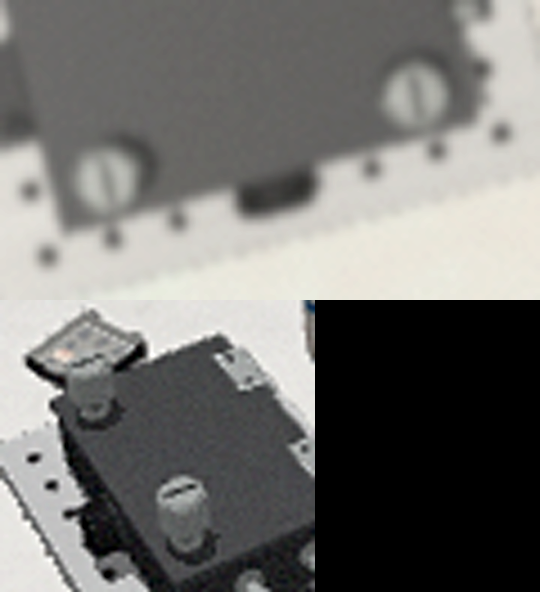

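In the zoom, the left head-top centre is at about (308,264.8) in top and (255.2,213.6) in side. The right one is at about (359.3,251) in top and (275.4,242.2) in side. Both slots run roughly fore-aft.

```bash
cat > h.py <<'E'
import numpy as np
from rig import bot, vision
def ray(n,uv,T=None):
    i=vision.camera_info(n);K=i["intrinsics"]
    d=np.linalg.inv(K)@[uv[0],uv[1],1]; d=d*[1,-1,-1]
    W=np.linalg.inv(i["camera_from_world"]) if n!="wrist" else T@i["mount"]
    d=W[:3,:3]@d; return W[:3,3],d/np.linalg.norm(d)
def tri(rs):
    A=0;b=0
    for o,d in rs:
        P=np.eye(3)-np.outer(d,d);A=A+P;b=b+P@o
    p=np.linalg.solve(A,b); return p,[np.linalg.norm(np.cross(p-o,d)) for o,d in rs]
def pose(s):
    T=np.eye(4);T[:3,:3]=s["tcp_rot"];T[:3,3]=s["position"];return T
def onz(r,z): o,d=r; return o+d*(z-o[2])/d[2]
E
python3 - <<'E'
from h import *
for t,s in (((308,264.8),(255.2,213.6)),((359.3,251),(275.4,242.2))):
    print(tri([ray("top",t),ray("side",s)]), onz(ray("top",t),.0975),onz(ray("side",s),.0975))
s=bot.read_state();print(np.degrees(np.arctan2(s["tcp_rot"][1,:2],s["tcp_rot"][0,:2])))
E
```

```text
(array([ 0.48998244, -0.01694127,  0.09684139]), [np.float64(0.0014814926250818826), np.float64(0.0014814926250817887)]) [ 0.48857128 -0.01675819  0.0975    ] [ 0.49139825 -0.01808939  0.0975    ]
(array([ 0.51783263, -0.12259307,  0.09693103]), [np.float64(0.000840009238708891), np.float64(0.0008400092387088377)]) [ 0.51703947 -0.12241644  0.0975    ] [ 0.51859823 -0.12333811  0.0975    ]
[163.45282651  73.45286078]
```

```bash
python3 - <<'E'
from h import *
s=bot.read_state();R=s["tcp_rot"];print(R.T@(np.array([.490,-.017,.16])-s["position"])*1000)
E
```

```text
[-474.70558136 -500.97374187   62.48778851]
```

```bash
python3 -m jog '[[[-475,-501,62],[0,0,-35],0],[[-475,-501,62],[0,0,-35],0],[[-475,-501,62],[0,0,-35],0],[[-475,-501,62],[0,0,-35],0],[[-475,-501,62],[0,0,-35],0],[[-475,-501,62],[0,0,-35],0],[[-475,-501,62],[0,0,-35],0],[[-475,-501,62],[0,0,-35],0],[[-475,-501,62],[0,0,-35],0],[[-475,-501,62],[0,0,-35],0],[[-475,-501,62],[0,0,-35],0],[[-475,-501,62],[0,0,-35],0]]'
```

```text
time_s: 1.1
position: [0.3995, 0.1622, 0.1785]
tcp_rot: [[-0.949, -0.317, -0.0], [-0.317, 0.949, 0.0], [0.0, 0.0, -1.0]]
force: [0.8, 0.5, 0.3]
opening: 0.998
```

```bash
python3 -m jog '[[[-29,-199,18],[0,0,0],0],[[-29,-199,18],[0,0,0],0],[[-29,-199,18],[0,0,0],0],[[-29,-199,18],[0,0,0],0],[[-29,-199,18],[0,0,0],0],[[-29,-199,18],[0,0,0],0],[[-29,-199,18],[0,0,0],0],[[-29,-199,18],[0,0,0],0],[[-29,-199,18],[0,0,0],0]]'; python3 - <<'E'
from h import *; import cv2
s=bot.read_state(); a=vision.capture("wrist")
np.savez("w1.npz",T=pose(s)); print(s["position"],s["joint_positions"],s["qvel"],s["moment"],s["force"])
cv2.imwrite("pics/w1.png",a[:,:,::-1])
E
```

```text
time_s: 1.85
position: [0.4883, -0.0143, 0.1605]
tcp_rot: [[-0.948, -0.318, -0.002], [-0.318, 0.948, 0.001], [0.002, 0.001, -1.0]]
force: [0.3, -0.0, 0.6]
opening: 1.001
[ 0.48831524 -0.0142814   0.16050045] [-1.48164691e+01  2.52565409e+01  1.04957240e+02  1.64820556e-02
  4.98992729e+01 -1.23346696e+02] [ 0.74602569 -0.36246772 -0.08298246 -0.05696591 -0.16360213 -0.10609457] [0.10008944 0.01688236 0.03734475] [ 0.260922   -0.00271485  0.60696317]
```

View pics/w1.png

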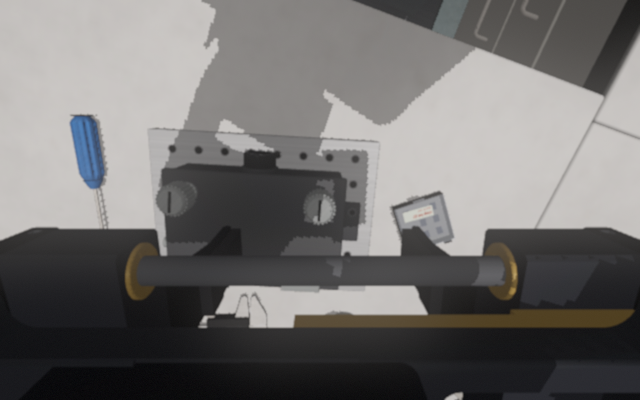

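The wrist view shows the left head's top face near (320,208) and the right one's near (171,200). The hinges and bystanders are clear of the fingers.

```bash
python3 - <<'E'
from h import *; import cv2
a=cv2.imread("pics/w1.png")
l=cv2.resize(a[180:235,290:350],None,fx=6,fy=6,interpolation=cv2.INTER_CUBIC);r=cv2.resize(a[175:230,145:205],None,fx=6,fy=6,interpolation=cv2.INTER_CUBIC)
cv2.imwrite("pics/w1z.png",cv2.convertScaleAbs(np.hstack([l,r]),alpha=1.4))
T=np.load("w1.npz")["T"]
for uv,t,s in (((320,209),(308,264.8),(255.2,213.6)),((171,200),(359.3,251),(275.4,242.2))):
    print(onz(ray("wrist",uv,T),.0975),tri([ray("wrist",uv,T),ray("top",t),ray("side",s)]))
E
```

```text
[ 0.489122   -0.01585482  0.0975    ] (array([ 0.48981404, -0.0163082 ,  0.09621474]), [np.float64(0.000655508049241194), np.float64(0.0014268412017142025), np.float64(0.0016713065728909042)])
[ 0.51724157 -0.1215509   0.0975    ] (array([ 0.51780612, -0.12227245,  0.09642782]), [np.float64(0.00030967109339984257), np.float64(0.0008696559797946256), np.float64(0.0008996246425680088)])
```

View pics/w1z.png

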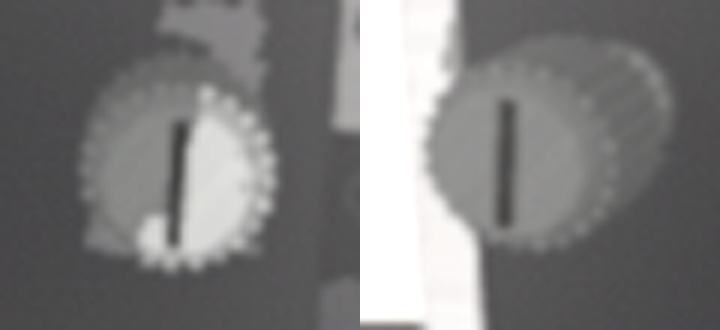

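Refined centres are left about (0.4896,-0.0162) and right about (0.5178,-0.1223). I'll lower onto the left screw and close.

```bash
python3 -m jog '[[[-0.6,-2.2,45],[0,0,0],0],[[-0.6,-2.2,89],[0,0,0],0],[[-0.6,-2.2,89],[0,0,0],0],[[-0.6,-2.2,89],[0,0,0],0.4],[[-0.6,-2.2,89],[0,0,0],0.7],[[-0.6,-2.2,89],[0,0,0],1],[[-0.6,-2.2,89],[0,0,0],1],[[-0.6,-2.2,89],[0,0,0],1],[[-0.6,-2.2,89],[0,0,0],1],[[-0.6,-2.2,89],[0,0,0],1]]'; cat > st.py <<'E'
from h import *
s=bot.read_state(); print(s["time_s"],"p",np.round(s["position"],4),"F",np.round(s["force"],2),"M",np.round(s["moment"],3),"op",round(s["opening"],3),"q6",round(s["joint_positions"][5],1),"yawy",np.round(np.degrees(np.arctan2(*s["tcp_rot"][[1,0],1])),2),"tau6",round(s["tau"][5],3))
E
python3 st.py
```

```text
time_s: 2.73
position: [0.4914, -0.0176, 0.0728]
tcp_rot: [[-0.949, -0.316, 0.002], [-0.316, 0.949, -0.001], [-0.002, -0.001, -1.0]]
force: [0.2, -0.1, -0.3]
opening: 0.559
2.7333 p [ 0.4914 -0.0176  0.0728] F [ 0.21 -0.06 -0.33] M [-0.006  0.051 -0.009] op 0.559 q6 -123.5 yawy 108.45 tau6 -0.0
```

```bash
python3 -m jog '[[[1.3,1.5,1],[0,0,0],1],[[1.3,1.5,1],[0,0,0],1],[[1.3,1.5,1],[0,0,0],1],[[1.3,1.5,1],[0,0,0],1],[[1.3,1.5,1],[0,0,0],1],[[1.3,1.5,1],[0,0,0],1],[[1.3,1.5,1],[0,0,0],1],[[1.3,1.5,1],[0,0,0],1]]';python3 st.py
```

```text
time_s: 3.4
position: [0.4886, -0.0156, 0.0706]
tcp_rot: [[-0.949, -0.316, -0.001], [-0.316, 0.949, 0.001], [0.001, 0.002, -1.0]]
force: [-0.0, 6.2, 1.4]
opening: 0.271
3.4 p [ 0.4886 -0.0156  0.0706] F [-0.02  6.24  1.4 ] M [ 0.91   0.076 -0.032] op 0.271 q6 -123.5 yawy 108.42 tau6 -0.052
```

Gripped (23.6 mm). I'll relax the side force and turn clockwise gently by 15°.

```bash
python3 -m jog '[[[0,0.7,0],[0,0,0],1],[[0,0.7,0],[0,0,5],1],[[0,0.7,0.2],[0,0,10],1],[[0,0.7,0.3],[0,0,15],1],[[0,0.7,0.3],[0,0,15],1]]';python3 st.py
```

```text
time_s: 3.82
position: [0.4886, -0.0155, 0.0703]
tcp_rot: [[-0.998, -0.059, -0.001], [-0.059, 0.998, 0.0], [0.001, 0.0, -1.0]]
force: [-0.4, 3.2, 0.6]
opening: 0.269
3.8167 p [ 0.4886 -0.0155  0.0703] F [-0.38  3.2   0.57] M [ 0.677  0.168 -0.   ] op 0.269 q6 -108.3 yawy 93.37 tau6 0.44
```

```bash
python3 -m jog '[[[0,0,0],[0,0,0],1],[[0,0,0],[0,0,0],1]]' >/dev/null;python3 st.py; python3 -m jog '[[[0,0,0.1],[0,0,5],1],[[0,0,0.2],[0,0,10],1],[[0,0,0.2],[0,0,10],1],[[0,0,0.2],[0,0,10],1]]'>/dev/null;python3 st.py
```

```text
3.9833 p [ 0.4886 -0.0155  0.0703] F [0.13 3.9  0.92] M [ 0.713  0.142 -0.033] op 0.264 q6 -108.5 yawy 93.55 tau6 -0.039
4.3167 p [ 0.4886 -0.0155  0.0701] F [-0.71  4.72  0.3 ] M [ 0.798  0.189 -0.067] op 0.27 q6 -98.6 yawy 83.62 tau6 0.011
```

```bash
for i in 1; do python3 -m jog '[[[0,0,0.1],[0,0,5],1],[[0,0,0.2],[0,0,8],1],[[0,0,0.2],[0,0,8],1],[[0,0,0.2],[0,0,8],1]]'>/dev/null;python3 st.py; python3 -m jog '[[[0,0,0.1],[0,0,5],1],[[0,0,0.2],[0,0,8],1],[[0,0,0.2],[0,0,8],1],[[0,0,0.2],[0,0,8],1]]'>/dev/null;python3 st.py; done
```

```text
4.65 p [ 0.4886 -0.0155  0.0699] F [-0.9   3.89  0.23] M [ 0.886  0.159 -0.04 ] op 0.266 q6 -90.6 yawy 75.62 tau6 -0.003
4.9833 p [ 0.4886 -0.0155  0.0698] F [-2.    5.81  0.74] M [0.875 0.112 0.116] op 0.268 q6 -82.6 yawy 67.62 tau6 0.098
```

```bash
python3 -m jog '[[[0,0,0.1],[0,0,5],1],[[0,0,0.1],[0,0,5],1],[[0,0,0.1],[0,0,5],1]]'>/dev/null;python3 st.py;python3 -m jog '[[[0,0,0],[0,0,0],1]]'>/dev/null;python3 st.py
```

```text
5.2333 p [ 0.4887 -0.0155  0.0697] F [-1.46  4.88  0.4 ] M [0.899 0.095 0.157] op 0.268 q6 -77.6 yawy 62.64 tau6 0.186
5.3167 p [ 0.4886 -0.0155  0.0697] F [-0.82  5.91 -0.01] M [0.952 0.106 0.134] op 0.267 q6 -77.6 yawy 62.65 tau6 0.151
```

```bash
python3 -m jog '[[[0,0,0.1],[0,0,4],1],[[0,0,0.1],[0,0,4],1],[[0,0,0.1],[0,0,4],1]]'>/dev/null;python3 st.py;python3 -m jog '[[[0,0,0],[0,0,0],1]]'>/dev/null;python3 st.py
```

```text
5.5667 p [ 0.4886 -0.0155  0.0696] F [-1.54  5.35  1.27] M [0.955 0.087 0.208] op 0.266 q6 -73.6 yawy 58.66 tau6 0.239
5.65 p [ 0.4887 -0.0155  0.0696] F [-1.74  6.01  0.74] M [0.962 0.117 0.181] op 0.266 q6 -73.6 yawy 58.67 tau6 0.211
```

The torque rises about 1 N m/rad, so the left screw is the crossed one, at about 0.2 N m and well under forced. I'll ease off, release and move to the right screw.

```bash
python3 -m jog '[[[0,0,-0.1],[0,0,-6],1],[[0,0,-0.2],[0,0,-12],1],[[0,0,-0.2],[0,0,-12],1],[[0,0,-0.2],[0,0,-12],0.3],[[0,0,-0.2],[0,0,-12],0.3],[[0,0,-0.2],[0,0,-12],0.3],[[0,0,-0.2],[0,0,-12],0.3],[[0,0,-0.2],[0,0,-12],0.3],[[0,0,-40],[0,0,-12],0.3],[[0,0,-60],[0,0,-12],0.3],[[0,0,-60],[0,0,-12],0.3]]';python3 st.py; python3 - <<'E'
from h import *
s=bot.read_state();print(s["tcp_rot"].T@(np.array([.5178,-.1223,.13])-s["position"])*1000, s["joint_positions"])
E
```

```text
time_s: 6.57
position: [0.4918, -0.0166, 0.1326]
tcp_rot: [[-0.943, 0.334, 0.007], [0.334, 0.943, -0.002], [-0.008, 0.0, -1.0]]
force: [-0.5, 0.0, 0.0]
opening: 0.685
6.5667 p [ 0.4918 -0.0166  0.1326] F [-0.46  0.01  0.01] M [ 0.057 -0.018  0.009] op 0.685 q6 -85.4 yawy 70.48 tau6 0.004
[-59.7622458  -90.9015607    3.04045286] [-1.49644443e+01  2.80316881e+01  1.06245854e+02 -2.27059794e-02
  4.52875665e+01 -8.54302950e+01]
```

```bash
python3 -m jog '[[[-20,-30,0],[0,0,-7],0.3],[[-42,-60,0],[0,0,-14],0.3],[[-62,-90.6,0],[0,0,-21],0.3],[[-62,-90.6,0],[0,0,-28],0.3],[[-62,-90.6,0],[0,0,-35],0.3],[[-62,-90.6,0],[0,0,-42],0.3],[[-62,-90.6,0],[0,0,-45],0.3],[[-62,-90.6,0],[0,0,-45],0.3],[[-62,-90.6,0],[0,0,-45],0.3]]'>/dev/null;python3 st.py; python3 - <<'E'
from h import *; import cv2
s=bot.read_state(); a=vision.capture("wrist"); print(s["qvel"],s["joint_positions"])
np.savez("w2.npz",T=pose(s)); cv2.imwrite("pics/w2.png",a[:,:,::-1])
E
```

```text
7.3167 p [ 0.5168 -0.1219  0.1292] F [-0.65 -0.11 -0.15] M [0.004 0.072 0.003] op 0.697 q6 -140.7 yawy 115.36 tau6 -0.046
[ 0.28858895 -0.17763223 -0.04892269 -0.03455393  0.17952148  0.17831799] [-2.53366990e+01  3.07993053e+01  1.00601120e+02 -1.24650558e-02
  4.86329847e+01 -1.40693183e+02]
```

View pics/w2.png

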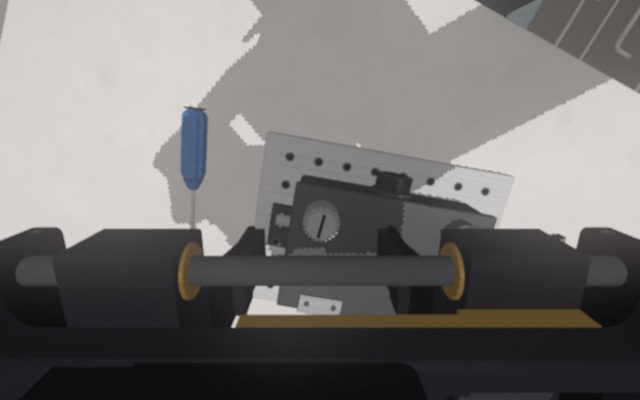

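The right head sits at (321,223), centred between the jaws. I'll lower and grip.

```bash
python3 -m jog '[[[0,0,35],[0,0,0],0.3],[[0,0,58],[0,0,0],0.3],[[0,0,58],[0,0,0],0.3],[[0,0,58],[0,0,0],0.6],[[0,0,58],[0,0,0],1],[[0,0,58],[0,0,0],1],[[0,0,58],[0,0,0],1],[[0,0,58],[0,0,0],1],[[0,0,58],[0,0,0],1],[[0,0,58],[0,0,0],1],[[0,0,58],[0,0,0],1],[[0,0,58],[0,0,0],1]]'>/dev/null;python3 st.py
```

```text
8.3667 p [ 0.5173 -0.1218  0.0722] F [-0.15  1.52  5.08] M [0.286 0.054 0.016] op 0.27 q6 -140.8 yawy 115.45 tau6 -0.013
```

```bash
python3 -m jog '[[[0,0,0.1],[0,0,6],1],[[0,0,0.3],[0,0,12],1],[[0,0,0.4],[0,0,18],1],[[0,0,0.5],[0,0,24],1],[[0,0,0.6],[0,0,30],1],[[0,0,0.6],[0,0,30],1],[[0,0,0.6],[0,0,30],1]]'>/dev/null;python3 st.py
python3 -m jog '[[[0,0,0.1],[0,0,5],1],[[0,0,0.2],[0,0,10],1],[[0,0,0.2],[0,0,10],1],[[0,0,0.2],[0,0,10],1]]'>/dev/null;python3 st.py
python3 -m jog '[[[0,0,0.1],[0,0,5],1],[[0,0,0.2],[0,0,10],1],[[0,0,0.2],[0,0,10],1],[[0,0,0.2],[0,0,10],1]]'>/dev/null;python3 st.py
```

```text
8.95 p [ 0.5172 -0.1216  0.0715] F [-0.58  0.71  5.21] M [ 0.39   0.033 -0.042] op 0.266 q6 -110.8 yawy 85.48 tau6 -0.007
9.2833 p [ 0.5172 -0.1216  0.0713] F [-0.56  2.3   5.66] M [ 0.299  0.014 -0.034] op 0.266 q6 -100.8 yawy 75.48 tau6 -0.018
9.6167 p [ 0.5172 -0.1215  0.071 ] F [-0.43  2.29  5.3 ] M [ 0.358  0.003 -0.023] op 0.267 q6 -90.8 yawy 65.48 tau6 -0.017
```

```bash
python3 -m jog '[[[0,0,0.1],[0,0,5],1],[[0,0,0.2],[0,0,10],1],[[0,0,0.2],[0,0,10],1],[[0,0,0.2],[0,0,10],1]]'>/dev/null;python3 st.py
```

```text
9.95 p [ 0.5173 -0.1215  0.0708] F [0.15 2.65 5.79] M [ 0.403 -0.02  -0.091] op 0.265 q6 -80.9 yawy 55.55 tau6 -0.012
```

Turned 60° with no torque rise, so the right screw is running free. I'll drive it down, 60° and then 30° more.

```bash
python3 -m jog '[[[0,0,0.1],[0,0,6],1],[[0,0,0.3],[0,0,12],1],[[0,0,0.4],[0,0,18],1],[[0,0,0.5],[0,0,24],1],[[0,0,0.7],[0,0,30],1],[[0,0,0.8],[0,0,36],1],[[0,0,0.9],[0,0,42],1],[[0,0,1.1],[0,0,48],1],[[0,0,1.2],[0,0,54],1],[[0,0,1.3],[0,0,60],1],[[0,0,1.3],[0,0,60],1]]'>/dev/null;python3 st.py
python3 -m jog '[[[0,0,0.1],[0,0,6],1],[[0,0,0.3],[0,0,12],1],[[0,0,0.4],[0,0,18],1],[[0,0,0.5],[0,0,24],1],[[0,0,0.7],[0,0,30],1],[[0,0,0.7],[0,0,30],1],[[0,0,0.7],[0,0,30],1]]'>/dev/null;python3 st.py
```

```text
10.8667 p [ 0.5176 -0.1214  0.0695] F [0.71 4.58 5.81] M [ 0.515 -0.089 -0.041] op 0.267 q6 -20.8 yawy -4.56 tau6 0.545
11.45 p [ 0.5177 -0.1214  0.0688] F [1.19 4.12 4.53] M [ 0.546 -0.074 -0.045] op 0.264 q6 9.0 yawy -34.34 tau6 -0.01
```

```bash
python3 -m jog '[[[0,0,0.1],[0,0,6],1],[[0,0,0.1],[0,0,6],1],[[0,0,0.1],[0,0,6],1]]'>/dev/null;python3 st.py
python3 -m jog '[[[0,0,0.1],[0,0,5],1],[[0,0,0.1],[0,0,5],1],[[0,0,0.1],[0,0,5],1]]'>/dev/null;python3 st.py
python3 -m jog '[[[0,0,0.1],[0,0,5],1],[[0,0,0.1],[0,0,5],1],[[0,0,0.1],[0,0,5],1]]'>/dev/null;python3 st.py
```

```text
11.7 p [ 0.5177 -0.1215  0.0687] F [0.95 3.06 5.34] M [ 0.588 -0.06  -0.078] op 0.267 q6 14.9 yawy -40.29 tau6 -0.01
11.95 p [ 0.5177 -0.1215  0.0686] F [1.53 4.13 5.27] M [ 0.665 -0.087 -0.049] op 0.266 q6 19.9 yawy -45.29 tau6 -0.021
12.2 p [ 0.5178 -0.1215  0.0685] F [1.5  3.85 5.1 ] M [ 0.593 -0.119 -0.038] op 0.265 q6 24.9 yawy -50.29 tau6 -0.021
```

```bash
python3 -m jog '[[[0,0,0.1],[0,0,5],1],[[0,0,0.1],[0,0,5],1],[[0,0,0.1],[0,0,5],1]]'>/dev/null;python3 st.py
python3 -m jog '[[[0,0,0.1],[0,0,5],1],[[0,0,0.1],[0,0,5],1],[[0,0,0.1],[0,0,5],1]]'>/dev/null;python3 st.py
```

```text
12.45 p [ 0.5174 -0.1218  0.0684] F [0.16 2.03 5.95] M [0.4   0.098 0.206] op 0.266 q6 29.9 yawy -55.18 tau6 0.231
12.7 p [ 0.5166 -0.1222  0.0684] F [-0.85  0.1   7.09] M [0.142 0.39  0.38 ] op 0.265 q6 34.9 yawy -60.11 tau6 0.37
```

The stop came at about 170°, with torque jumping to 0.38 N m, so the right screw is down. I'll release, lift and take a picture to check it.

```bash
python3 -m jog '[[[0,0,0],[0,0,0],0.3],[[0,0,0],[0,0,0],0.3],[[0,0,0],[0,0,0],0.3],[[0,0,0],[0,0,0],0.3],[[0,0,0],[0,0,0],0.3],[[0,0,-30],[0,0,0],0.3],[[0,0,-60],[0,0,0],0.3],[[9,-35,-60],[0,0,7],0.3],[[19,-70,-60],[0,0,14],0.3],[[28,-106.4,-60],[0,0,20],0.3],[[28,-106.4,-60],[0,0,20],0.3],[[28,-106.4,-60],[0,0,20],0.3]]'>/dev/null; python3 -m jog '[[[0,0,0],[0,0,0],0.3],[[0,0,0],[0,0,0],0.3]]'>/dev/null;python3 st.py; python3 - <<'E'
from h import *; import cv2
s=bot.read_state(); a=vision.capture("wrist"); b=vision.capture("side")
np.savez("w3.npz",T=pose(s)); cv2.imwrite("pics/w3s.png",b[:,:,::-1])
z=cv2.resize(b[200:270,235:320],None,fx=4.7,fy=4.7,interpolation=cv2.INTER_CUBIC)[:400]
z=np.pad(z,((0,400-z.shape[0]),(0,0),(0,0)))
cv2.imwrite("pics/w3.png",np.hstack([a[:,120:510],z])[:,:,::-1])
E
```

```text
13.8667 p [ 0.4901 -0.0165  0.128 ] F [ 0.76 -0.42 -0.6 ] M [-0.091  0.152  0.023] op 0.702 q6 65.6 yawy -80.54 tau6 -0.009
```

View pics/w3.png

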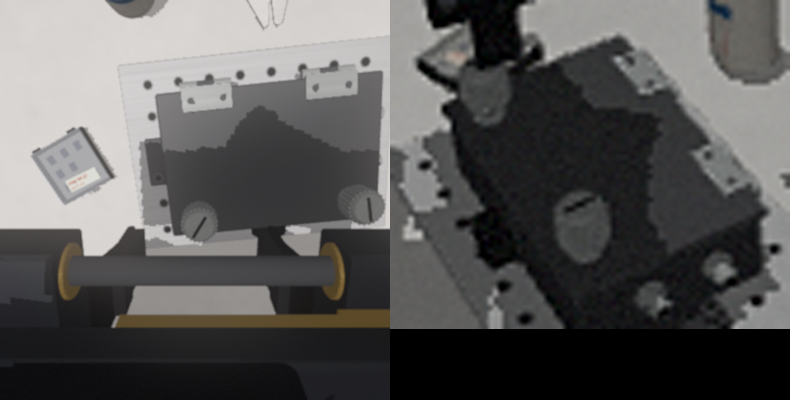

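The left head sits at (321,222), centred in the jaws. The right head is visibly low, with its slot turned about 170°. I'll grip the left screw.

```bash
python3 -m jog '[[[-1,-0.6,35],[0,0,0],0.3],[[-1,-0.6,57],[0,0,0],0.3],[[-1,-0.6,57],[0,0,0],0.3],[[-1,-0.6,57],[0,0,0],0.6],[[-1,-0.6,57],[0,0,0],1],[[-1,-0.6,57],[0,0,0],1],[[-1,-0.6,57],[0,0,0],1],[[-1,-0.6,57],[0,0,0],1],[[-1,-0.6,57],[0,0,0],1],[[-1,-0.6,57],[0,0,0],1],[[-1,-0.6,57],[0,0,0],1],[[-1,-0.6,57],[0,0,0],1]]'>/dev/null;python3 st.py
```

```text
14.9667 p [ 0.4885 -0.0154  0.0714] F [-0.46 -2.86  5.07] M [-0.443  0.221 -0.03 ] op 0.265 q6 65.6 yawy -80.52 tau6 0.013
```

```bash
python3 -m jog '[[[0,0,-0.1],[0,0,-6],1],[[0,0,-0.3],[0,0,-12],1],[[0,0,-0.4],[0,0,-18],1],[[0,0,-0.5],[0,0,-24],1],[[0,0,-0.7],[0,0,-30],1],[[0,0,-0.8],[0,0,-36],1],[[0,0,-0.9],[0,0,-42],1],[[0,0,-1.1],[0,0,-48],1],[[0,0,-1.2],[0,0,-54],1],[[0,0,-1.3],[0,0,-60],1],[[0,0,-1.3],[0,0,-60],1]]'>/dev/null;python3 st.py
python3 -m jog '[[[0,0,-0.1],[0,0,-6],1],[[0,0,-0.3],[0,0,-12],1],[[0,0,-0.4],[0,0,-18],1],[[0,0,-0.5],[0,0,-24],1],[[0,0,-0.7],[0,0,-30],1],[[0,0,-0.8],[0,0,-36],1],[[0,0,-0.9],[0,0,-42],1],[[0,0,-1.1],[0,0,-48],1],[[0,0,-1.1],[0,0,-48],1],[[0,0,-1.1],[0,0,-48],1]]'>/dev/null;python3 st.py
python3 -m jog '[[[0,0,-0.1],[0,0,-6],1],[[0,0,-0.1],[0,0,-6],1],[[0,0,-0.1],[0,0,-6],1]]'>/dev/null;python3 st.py
```

```text
15.8833 p [ 0.4887 -0.0156  0.0728] F [-0.5  -3.27  5.39] M [-0.545  0.282  0.051] op 0.27 q6 5.4 yawy -20.32 tau6 -0.488
16.7167 p [ 0.4888 -0.0156  0.0738] F [-0.71 -2.84  6.05] M [-0.62  0.17  0.03] op 0.266 q6 -42.2 yawy 27.32 tau6 -0.026
16.9667 p [ 0.4888 -0.0155  0.0739] F [-0.65 -3.39  6.1 ] M [-0.566  0.051  0.036] op 0.264 q6 -48.2 yawy 33.32 tau6 -0.003
```

```bash
python3 -m jog '[[[0,0,-0.1],[0,0,-6],1],[[0,0,-0.1],[0,0,-6],1],[[0,0,-0.1],[0,0,-6],1]]'>/dev/null;python3 st.py
python3 -m jog '[[[0,0,-0.1],[0,0,-5],1],[[0,0,-0.1],[0,0,-5],1],[[0,0,-0.1],[0,0,-5],1]]'>/dev/null;python3 st.py
```

```text
17.2167 p [ 0.4888 -0.0155  0.0741] F [-0.03 -2.47  6.05] M [-0.561  0.077  0.063] op 0.266 q6 -54.2 yawy 39.31 tau6 -0.003
17.4667 p [ 0.4889 -0.0155  0.0742] F [-0.01 -2.59  6.13] M [-0.544  0.083  0.031] op 0.267 q6 -59.2 yawy 44.32 tau6 0.005
```

```bash
python3 -m jog '[[[0,0,-0.1],[0,0,-5],1],[[0,0,-0.1],[0,0,-5],1],[[0,0,-0.1],[0,0,-5],1]]'>/dev/null;python3 st.py
python3 -m jog '[[[0,0,0],[0,0,-4],1],[[0,0,0],[0,0,-4],1],[[0,0,0],[0,0,-4],1]]'>/dev/null;python3 st.py
```

```text
17.7167 p [ 0.4887 -0.0154  0.0742] F [-0.23 -3.21  5.55] M [-0.52   0.1   -0.198] op 0.266 q6 -64.1 yawy 49.22 tau6 -0.247
17.9667 p [ 0.4881 -0.0149  0.0742] F [-1.27 -1.2   7.04] M [-0.292  0.247 -0.283] op 0.265 q6 -68.1 yawy 53.19 tau6 -0.289
```

The upper stop came at about 128° anticlockwise. I'll release, lift and check.

```bash
python3 -m jog '[[[0,0,0],[0,0,0],0.3],[[0,0,0],[0,0,0],0.3],[[0,0,0],[0,0,0],0.3],[[0,0,0],[0,0,0],0.3],[[0,0,0],[0,0,0],0.3],[[0,0,-35],[0,0,0],0.3],[[0,0,-75],[0,0,0],0.3],[[0,0,-115],[0,0,0],0.3],[[0,0,-130],[0,0,0],0.3],[[0,0,-130],[0,0,0],0.3],[[0,0,-130],[0,0,0],0.3],[[0,0,-130],[0,0,0],0.3]]'>/dev/null;python3 st.py; python3 - <<'E'
from h import *; import cv2
s=bot.read_state(); a=vision.capture("wrist"); b=vision.capture("side")
np.savez("w4.npz",T=pose(s)); cv2.imwrite("pics/w4w.png",a[:,:,::-1]); cv2.imwrite("pics/w4s.png",b[:,:,::-1])
z=cv2.resize(b[160:320,230:390],(400,400),interpolation=cv2.INTER_CUBIC)
cv2.imwrite("pics/w4.png",np.hstack([a[:,120:520],z])[:,:,::-1])
E
```

```text
18.9667 p [ 0.487  -0.0147  0.2027] F [-0.16  0.08 -0.21] M [-0.051  0.05  -0.036] op 0.701 q6 -68.3 yawy 53.44 tau6 0.001
```

View pics/w4.png

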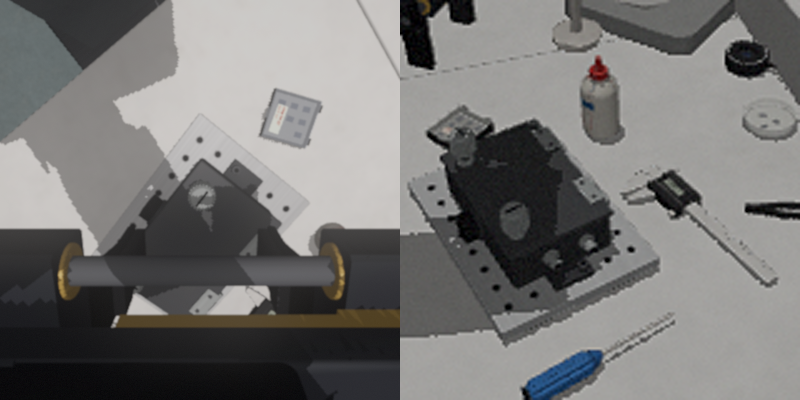

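The wrist view shows the left head near (322,197), its slot now running from about (315,207) to (332,192). The side view shows every bystander in place. I'll check the slot turns numerically.

```bash
python3 - <<'E'
from h import *
def ang(f,a,b,z):
    T=np.load(f)["T"];d=onz(ray("wrist",a,T),z)-onz(ray("wrist",b,T),z);return np.degrees(np.arctan2(d[1],d[0]))%180
L=lambda x,y:(290+x/6,180+y/6); R=lambda x,y:(145+(x-360)/6,175+y/6)
print("left",ang("w1.npz",L(182,122),L(174,245),.0975),ang("w3.npz",(325.5,216),(313,239),.097),ang("w4.npz",(331.5,191),(314.5,207.5),.0995))
print("right",ang("w1.npz",R(507,100),R(503,227),.0975),ang("w3.npz",(488,197),(492,221),.0937))
E
```

```text
left 14.904924897747264 162.30062294114634 98.67843953748095
right 9.831948914782373 25.956779260533327
```

The readings roughly agree with the bookkeeping, but by-eye slot ends are coarse. I'll fit the slot's dark pixels instead.

```bash
python3 - <<'E'
from h import *; import cv2
def fit(img,f,c,r,z,off=0):
    g=cv2.cvtColor(cv2.imread(img),cv2.COLOR_BGR2GRAY).astype(float)
    T=np.load(f)["T"]; x0,y0=int(c[0]-off),int(c[1])
    v,u=np.mgrid[y0-r:y0+r+1,x0-r:x0+r+1]; p=g[y0-r:y0+r+1,x0-r:x0+r+1]
    ok=np.hypot(u-x0,v-y0)<=r; w=np.where(ok,np.clip(np.median(p[ok])*.72-p,0,None),0)
    n,l=cv2.connectedComponents((w>0).astype(np.uint8)); k=1+np.argmax([(l==i).sum() for i in range(1,n)]); w=np.where(l==k,w,0)
    P=np.array([onz(ray("wrist",(a+off,b),T),z)[:2] for a,b in zip(u[w>0],v[w>0])]);W=w[w>0]
    m=(P*W[:,None]).sum(0)/W.sum(); C=((P-m).T*W)@(P-m)/W.sum(); e,V=np.linalg.eigh(C)
    print(img,np.round(m,4),len(W),"aspect",round((e[1]/e[0])**.5,1),"ang",round(np.degrees(np.arctan2(V[1,1],V[0,1]))%180,1))
fit("pics/w1.png","w1.npz",(319.5,210),11,.0975)
fit("pics/w1.png","w1.npz",(169.2,202),11,.0975)
fit("pics/w2.png","w2.npz",(321,224),13,.0975)
fit("pics/w3.png","w3.npz",(320,227),13,.097,120)
fit("pics/w3.png","w3.npz",(490,209),12,.0937,120)
fit("pics/w4w.png","w4.npz",(322,199),9,.0995)
E
```

```text
pics/w1.png [ 0.4884 -0.0154] 34 aspect 12.1 ang 13.8
pics/w1.png [ 0.5197 -0.1211] 53 aspect 11.0 ang 9.2
pics/w2.png [ 0.5189 -0.1206] 70 aspect 10.4 ang 10.1
pics/w3.png [ 0.4871 -0.016 ] 72 aspect 10.7 ang 159.4
pics/w3.png [ 0.5158 -0.1226] 67 aspect 11.0 ang 23.2
pics/w4w.png [ 0.4908 -0.0177] 24 aspect 6.9 ang 105.1
```

Angles match: the right screw's slot is at 23.2° (expected about 22.8° at +3.0) and the left's at 105.1° (expected about 106.4° at -1.6). The gripper is clear, so I'll hand in.

```bash
python3 -c "
from rig import bot; print(bot.hand_in())"
```

```text
the job is handed in; nothing more can be done
None
```

The left thumbscrew was the crossed one. The right screw is now down at its stop and the left one is fully out. The job is handed in at about 19 s of the 69 s allowed.

- **Finding it:** I turned the left screw clockwise about 50°. It started to bind after roughly 40°, rising at about 1 N m/rad. I stopped at about 0.2 N m, well under the 0.5 N m limit, eased it back 12° and let go.
- **Right screw:** It ran freely for about 165°, then hit its stop at about 170° with the torque jumping to 0.38 N m.
- **Left screw:** I wound it back about 128° anticlockwise until it hit its upper stop, at about -0.28 N m.

**Last checks:**
- **Slot angles:** In the wrist pictures the fitted slot on the right screw is at 23.2° (about 22.8° expected at +3.0). On the left it is at 105.1° (about 106.4° expected at -1.6). Both expected values assume the slot lines up with the box at joint 0. A coarser first reading of the left slot by eye gave 98.7°, which disagreed by about 8°. The right slot was fitted before I moved back to the left screw.
- **Scene:** The last side picture showed all the bystanders in place, judged by eye. The gripper was about 100 mm clear above the heads, with no contact force.

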